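# Uncap the dowels, close the lamp pod and hold it pressed

### The arm

A 6-joint arm with a two-finger parallel gripper is mounted at the origin on the work surface. World frame = base frame: x ahead of the robot, y to its left, z up, the work surface at z = 0. Lengths are in m, angles in rad, forces in N, time in s.
With the tool pointing down it reaches from about 0.35 to 0.975 m from the base axis. Payload 4.9 kg.
Tool frame: the origin (TCP) lies at the very end of the fingers, on their centre line; the grasp point (between the pads) lies 19 mm behind it; x points along the fingers, y is the direction in which the jaws open and shut, and the axes are right-handed (so a half turn about x gives the same grasp; the last joint's range is limited). The gripper opens to 85 mm and grips with 20 to 120 N. Pads are 22 mm wide; open, the fingers measure 114 mm over their backs; the gripper's body (76 mm by 85 mm) begins 54 mm behind the grasp point. The pads swing forward as they close: fully open they stand 13 mm farther back than shut.
Start: joints at [1.03, 0.053, 1.613, -0, 1.476, -0.119], TCP at [0.256, 0.57, 0.231] pointing down, gripper open.
Joint ranges: [-3.01, 3.01], [-1.01, 2.22], [0.06, 2.58], [-1.02, 4.17], [0.09, 2.62], [-3.14, 3.14]. Speed limits (rad/s): [2.57, 2.57, 3.14, 3.14, 3.14, 3.14].

### API

Orientations are given as a rotation vector (axis times angle).
In Python, from station import ctrl gives the robot as it stands. The module is installed in compiled form; this text tells all that it offers.
- The arm moves only by the shell command python3 -m handwheel 'ROWS' [FORCE]. ROWS is JSON, one flat list of numbers, 7 for each row, row after row: the opening, from 0 (shut) to 1 (fully open), then the shift along the tool's x, y, z in m, then the turn, a rotation vector about the tool's x, y, z in degrees. A call has 1 to 12 rows; each row is the pose to reach, as a shift and turn from the pose commanded when the call began, along the tool's axes at that moment; what a row does not reach only later rows make up. A row lasts 1/12 s, in which the tool goes at most 41.7 mm and 7.16 degrees, less where a joint would pass 70% of its speed; a pose out of reach is approached as far as the arm can. A call with a gripper value outside its range is refused whole. The fingers move at their own pace and stop on an object; FORCE is the grip in N (left out, the last holds). Time passes only in rows, so rows that repeat a pose let the fingers close. It gives the time, the measured TCP pose, the force and the opening at its end, in the units of the state.
- ctrl.get_obs(): the state, without advancing time (a new reading comes with each control period).
- ctrl.get_image(name): name is "side" or "top" or "wrist"; returns (picture, depth): 384x512x3 uint8, blue, green, red; 384x512 float32, m along the optical axis (not along the pixel's ray), 0 where there is no reading.
- ctrl.camera_params(name): a dict with "fov_y" (degrees; the focal length in pixels is half the picture's height over the tangent of half this angle, whatever the lens; pixels are square), "cx", "cy" (the principal point, pixels), "R" (3x3) and "t" (3): a world point X has camera coordinates R X + t; the wrist camera has in their place "hand_eye" (4x4, takes a point from camera to tool coordinates, whose origin is the TCP and whose axes are the tool frame's). Camera axes: x right, y down, z forward; pixel columns grow to the right and rows downward; lengths in m; the calibration is good to about 2 mm. A picture is of the moment at which its call begins: read the wrist's pose just before it. camera_params takes no time and is no camera call.
- ctrl.finish_job(): hands the job in, once; it reports no verdict.
The state is a dict: "t": time; "q": joint angles; "dq": joint speeds; "effort": joint torques, N m; "tool_pos": TCP position; "tool_rot": TCP orientation; "contact_force": force on the tool from outside, world axes, zero at the start; "wrist_torque": the same for the moment, N m; "opening": finger opening in m.
Only numpy, scipy, OpenCV 4.12 (cv2) and the standard library are available. Lean on these libraries where they do the work, as an engineer would, in place of code of your own. Each camera call takes 0.05 s, during which the arm holds its last target.

### The job

The black lower half of the lamp pod has a red and a blue protective cap on its two dowels: take them off and put each into the bin of its own colour, leaving the other things on the bench where they are. Then fit the frosted upper half onto the two dowels, wide end over wide end, down until the halves meet all round, and finish while holding it: keep gripping the upper half and pressing it down onto the lower one with a steady push of about 15 N, without letting go.

Things in the scene. Friction and masses are not known exactly. Their poses are not given: they have to be found in the camera images.
- lower_half: Black lower half on an aluminium jig plate (170 x 80 x 10 mm), fixed. Origin on the bench under its middle; x axis along it from the wide end (70 mm wide) to the narrow end (44 mm), z up. 150 mm long; flat joint face 45 mm above the bench, with a flat green strip with yellow dots
- dowel_wide (a point): Root of the steel dowel at the wide end, on the joint face (45 mm above the bench). Dowels are 10 mm in diameter, 22 mm high, the top 8 mm tapering to 4 mm; each is covered by a cap at the start. Axes as lower_half
- dowel_narrow (a point): Root of the dowel at the narrow end, same size, 120 mm from the other
- upper_centre (a point): Centre of the loose frosted upper half (about 220 g, rigid), 27.5 mm above its underside; lies right side up. x axis from wide to narrow end, z up. 12 mm thick flange, 150 mm long, 70 / 56 / 44 mm wide (wide end / middle / narrow end), under a box-shaped dome 82 mm long, 40 mm wide, top 55 mm above the underside; grip across the dome's 40 mm
- hole_wide (a point): Centre of the dowel hole at the wide end, at the underside of the flange. Holes are 12 mm in diameter, go through the 12 mm flange, and lie 60 mm either side of the centre
- hole_narrow (a point): Centre of the dowel hole at the narrow end, at the underside of the flange
- cap_red_centre (a point): Centre of the red cap: round, 24 mm in diameter, 40 mm high, closed on top, 25 g, loose (2 mm play, no snap) over a dowel and standing on the joint face, so its centre is 65 mm and its top 85 mm above the bench; lifting it 30 mm frees it. Red and blue may be on either dowel
- cap_blue_centre (a point): Centre of the blue cap, same size, on the other dowel
- bin_red: Fixed open red bin, 110 x 110 mm outside, 45 mm high, walls and floor 4 mm thick. Origin at the centre of its underside (6 mm above the bench, on a plywood board), so its rim is 51 mm above the bench; axes along its sides. The three bins stand in a row, 10 mm apart, in any order
- bin_blue: Fixed open blue bin, same size
- cap_yellow_centre (a point): Centre of a yellow cap like the other two, already standing in the yellow bin; leave it
- bin_yellow: Fixed yellow bin, same shape as the red and blue ones; nothing of this job goes into it
- screwdriver: Red-handled screwdriver lying on the bench beyond the lamp pod, about 200 mm long; leave it. Origin under its middle
- tape_roll: Blue roll of tape lying flat, 84 mm across, 24 mm high; leave it. Origin at the centre of its underside
- jar: Small glass jar with a steel lid, 64 mm across, 65 mm high; leave it. Origin at the centre of its underside
- glue_bottle: Green bottle with a pale label and an orange cap, 48 mm across, 130 mm high; leave it. Origin at the centre of its underside
- wrench: Steel wrench lying on the bench between the robot and the pod, about 10 mm thick; leave it. Origin under its middle
- spare_shade: Frosted four-sided tapered lamp shade standing on its wide end, up to 90 mm across, 140 mm high; leave it. Origin at the centre of its underside

How it is judged:
By the outcome, as a careful person would: the job done as asked, in the order asked, and still so for the second after the job is handed in, while the arm keeps its last pose, push and grip.
It also fails if it takes over 70 s, if anything falls off the work surface, if the arm or the gripper's body presses on something with over 40 N, if the wrist force passes 120 N, or if a joint passes its speed limit or range.

## Working session

There is one attempt and no reset: what is moved stays moved. The work goes in short steps, Python scripts to look and compute and a shell command to move; the robot and the scene stay as the last step left them, time stands still between calls to the robot, and variables do not carry over. Pictures are saved under pics/ and viewed, and the job is handed in when it is done.

```bash
mkdir -p pics; ls; python3 - <<'E'
from station import ctrl
import cv2
o=ctrl.get_obs();print(o)
for n in("side","top","wrist"):
    p=ctrl.camera_params(n);print(n,p)
    im,d=ctrl.get_image(n);cv2.imwrite(f"pics/{n}0.png",im)
    import numpy as np;np.save(f"pics/{n}0.npy",d)
E
```

```text
pics
{'t': 0.0, 'q': array([ 1.02997609e+00,  5.33630687e-02,  1.61431324e+00,  1.37381967e-05,
        1.47599699e+00, -1.18989976e-01]), 'dq': array([-0.00036704, -0.00042357,  0.00024815,  0.00031035,  0.00237701,
       -0.00037213]), 'effort': array([-2.30029109e-04, -3.93687665e+01, -3.70173991e+01,  2.47909085e-06,
        7.35634938e-03, -8.72301740e-06]), 'tool_pos': array([0.25555803, 0.56967348, 0.23004768]), 'tool_rot': array([ 0.32933984,  1.54604452, -0.33244402]), 'contact_force': array([-0.76728031,  0.61183856, -0.50359155]), 'wrist_torque': array([-0.01836975, -0.02334848,  0.01621889]), 'opening': 0.08531974642529995}
side {'fov_y': 55.129133025324236, 'cx': 255.64818465471228, 'cy': 190.5699805360387, 'R': array([[ 0.94209063, -0.33503705,  0.01467679],
       [-0.24214111, -0.7098511 , -0.66142203],
       [ 0.23201922,  0.61956565, -0.74987031]]), 't': array([-0.55875402,  0.17129961,  0.9633813 ])}
top {'fov_y': 53.39832586499174, 'cx': 253.31688596915384, 'cy': 192.7130713629945, 'R': array([[ 0.01292726, -0.99952265,  0.02805992],
       [-0.99753651, -0.01482641, -0.06856452],
       [ 0.06894782, -0.02710445, -0.997252  ]]), 't': array([-0.05241168,  0.57365164,  1.24471116])}
wrist {'fov_y': 62.291361951312794, 'cx': 251.41106462093907, 'cy': 184.80304769822, 'hand_eye': array([[ 9.17848240e-04, -3.19401955e-01,  9.47618884e-01,
        -1.43267871e-01],
       [ 9.99999555e-01,  8.48789915e-05, -9.39974214e-04,
         1.42032261e-03],
       [ 2.19796667e-04,  9.47619324e-01,  3.19401891e-01,
        -8.29739411e-02],
       [ 0.00000000e+00,  0.00000000e+00,  0.00000000e+00,
         1.00000000e+00]])}
```

View pics/top0.png

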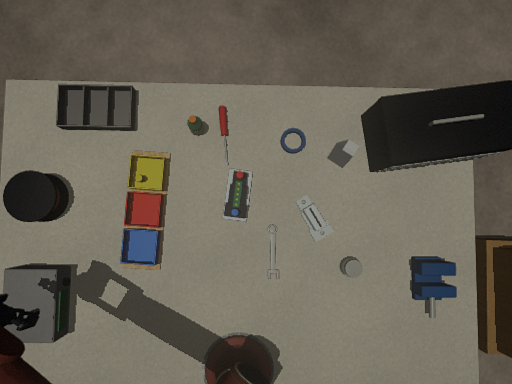

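View pics/side0.png

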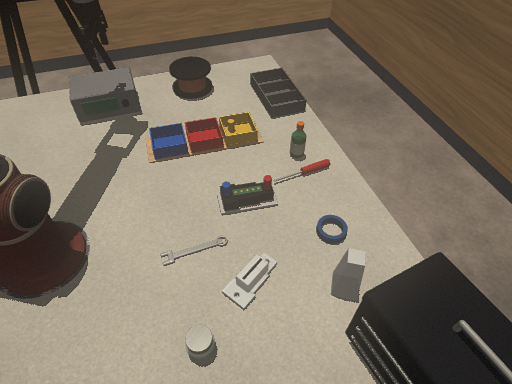

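View pics/wrist0.png

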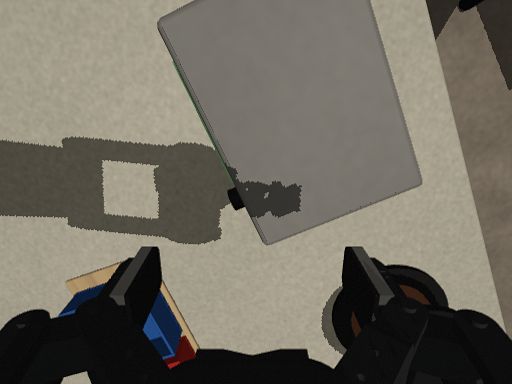

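Top view: red cap at (240,175) and blue at (235,212) on the pod. The upper half is at (314,217). Bins are blue (142,246), red (146,210) and yellow (149,174). Next I'll measure by colour masks in both views.

```bash
cat > h.py <<'E'
import numpy as np,cv2
from scipy.spatial.transform import Rotation as Ro
from station import ctrl
def cam(n,obs=None):
    p=ctrl.camera_params(n);f=192/np.tan(np.radians(p["fov_y"]/2))
    if n=="wrist":
        H=np.array(p["hand_eye"]);Rt=Ro.from_rotvec(obs["tool_rot"]).as_matrix()
        Rw=Rt@H[:3,:3];c=Rt@H[:3,3]+obs["tool_pos"]
    else:
        Rw=p["R"].T;c=-Rw@p["t"]
    return f,p["cx"],p["cy"],Rw,c
def ray(C,u,v):
    f,cx,cy,Rw,c=C;d=Rw@np.array([(u-cx)/f,(v-cy)/f,1.]);return c,d
def plane(C,u,v,z):
    c,d=ray(C,u,v);return c+d*(z-c[2])/d[2]
def pts(C,mask,D):
    v,u=np.nonzero(mask&(D>0));z=D[v,u];f,cx,cy,Rw,c=C
    return (np.stack([(u-cx)/f*z,(v-cy)/f*z,z],1))@Rw.T+c,u,v
def proj(C,X):
    f,cx,cy,Rw,c=C;q=Rw.T@(np.array(X)-c);return np.array([cx+f*q[0]/q[2],cy+f*q[1]/q[2]])
def tri(rs):
    A=0;b=0
    for c,d in rs:
        d=d/np.linalg.norm(d);P=np.eye(3)-np.outer(d,d);A=A+P;b=b+P@c
    return np.linalg.solve(A,b)
E
python3 - <<'E'
from h import *
for n in("top","side"):
    im=cv2.imread(f"pics/{n}0.png");D=np.load(f"pics/{n}0.npy");C=cam(n)
    hsv=cv2.cvtColor(im,cv2.COLOR_BGR2HSV);Hh,S,V=cv2.split(hsv)
    M={"red":((Hh<8)|(Hh>172))&(S>150)&(V>60),"blue":(Hh>100)&(Hh<125)&(S>120)&(V>50)}
    for k,m in M.items():
        N,l,st,ce=cv2.connectedComponentsWithStats(m.astype(np.uint8))
        for i in range(1,N):
            if st[i,4]>15:
                P,u,v=pts(C,l==i,D);
                if len(P)<5: continue
                print(n,k,st[i],ce[i].round(1),np.median(P,0).round(3),P.max(0).round(3))
    P,u,v=pts(C,np.ones(D.shape,bool),D)
    sel=(P[:,0]>.3)&(P[:,0]<.75)&(abs(P[:,1])<.4)
    print(n,"bench z",np.median(P[sel,2]))
    b={"pod":(215,160,40,70),"up":(290,190,50,60)} if n=="top" else {"pod":(210,170,75,45),"up":(215,245,70,65)}
    for k,(x,y,w,h) in b.items():
        cv2.imwrite(f"pics/{n}_{k}.png",cv2.resize(im[y:y+h,x:x+w],None,fx=8,fy=8,interpolation=cv2.INTER_CUBIC))
E
```

```text
top red [219 106   8  29 182] [222.6 119.8] [0.816 0.061 0.023] [0.864 0.075 0.031]
top red [236 172   7   6  35] [239.2 174.4] [0.628 0.003 0.085] [0.635 0.013 0.088]
top red [ 124  191   37   37 1022] [144. 209.] [0.516 0.314 0.01 ] [0.572 0.368 0.057]
top blue [232 209   6   7  36] [234.5 211.8] [0.509 0.014 0.084] [0.518 0.023 0.091]
top blue [123 229  35  36 912] [142.  245.4] [0.397 0.318 0.01 ] [0.451 0.37  0.057]
top blue [121 244   8  20  27] [122.6 255.7] [0.362 0.371 0.049] [0.403 0.375 0.054]
top blue [415 257  25   2  40] [427.2 257.6] [ 0.367 -0.62   0.029] [ 0.37  -0.582  0.035]
top blue [415 263  40  19 570] [434.7 271.5] [ 0.334 -0.618  0.099] [ 0.359 -0.567  0.107]
top blue [416 286  40  14 414] [437. 292.] [ 0.27  -0.618  0.099] [ 0.288 -0.566  0.108]
top bench z 0.0008487809423167736
side red [186 125  37  18 295] [202.8 134.9] [0.513 0.328 0.009] [0.567 0.358 0.053]
side red [302 159  28  12 113] [316.1 164.6] [0.819 0.058 0.023] [0.864 0.069 0.027]
side red [264 175   7   6  32] [267.3 177.7] [0.628 0.002 0.083] [0.637 0.013 0.087]
side blue [153 128  33  21 300] [169.  140.7] [0.398 0.337 0.009] [0.449 0.366 0.053]
side blue [223 182   7   5  30] [225.9 184.2] [0.509 0.014 0.083] [0.519 0.023 0.086]
side bench z -0.0007481228985407595
```

View pics/top_pod.png

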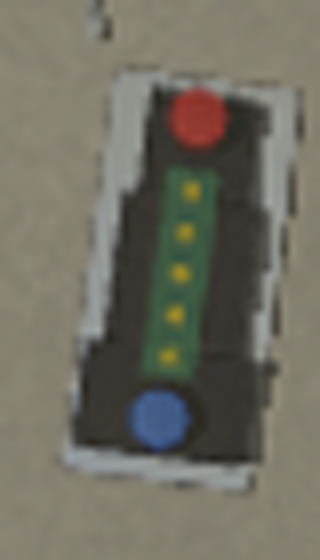

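View pics/top_up.png

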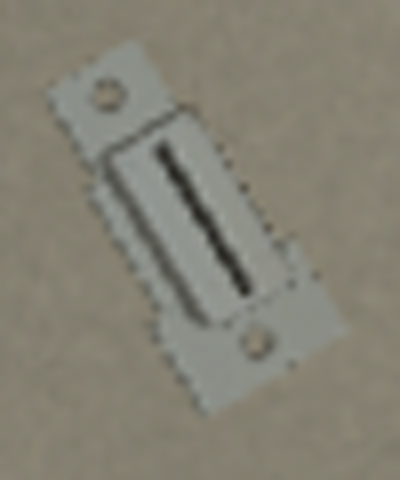

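View pics/side_up.png

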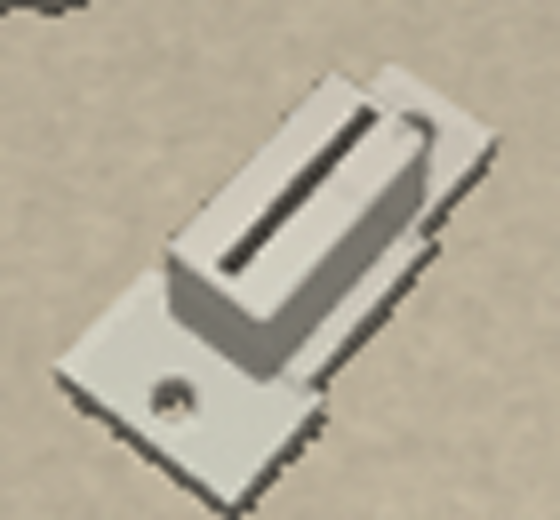

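View pics/side_pod.png

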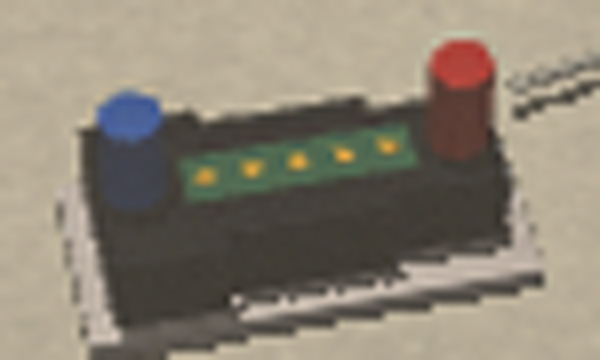

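Wide end of the lower half is the near one (blue cap), and the wide end of the upper half is at lower right. Now precise values.

```bash
python3 - <<'E'
from h import *
T=cam("top");S=cam("side")
# caps: weighted centroid of top faces
r={}
for k,ut,us in(("red",(239.2,174.4),(267.3,177.7)),("blue",(234.5,211.8),(225.9,184.2))):
    print(k,plane(T,*ut,.085).round(4),plane(S,*us,.085).round(4),tri([ray(T,*ut),ray(S,*us)]).round(4))
a=lambda p,q:np.degrees(np.arctan2(*(q-p)[1::-1])) if 0 else np.degrees(np.arctan2((q-p)[1],(q-p)[0]))
b=plane(T,234.5,211.8,.085);rd=plane(T,239.2,174.4,.085);print("pod ang",a(b,rd),np.linalg.norm(rd-b))
b=plane(S,225.9,184.2,.085);rd=plane(S,267.3,177.7,.085);print("pod ang side",a(b,rd),np.linalg.norm(rd-b))
c=lambda x,y,ox,oy:((x+.5)/8-.5+ox,(y+.5)/8-.5+oy)
w=plane(T,*c(257,342,290,190),.012);n=plane(T,*c(107,95,290,190),.012);print("upper top",w,n,(w+n)/2,a(w,n),np.linalg.norm(n-w))
w=plane(S,*c(173,396,215,245),.012);n=plane(S,*c(415,128,215,245),.012);print("upper side",w,n,(w+n)/2,a(w,n),np.linalg.norm(n-w))
s1=plane(T,*c(163,147,290,190),.055);s2=plane(T,*c(246,294,290,190),.055);print("slot",s1,s2,(s1+s2)/2,a(s2,s1))
s1=plane(S,*c(370,112,215,245),.055);s2=plane(S,*c(232,268,215,245),.055);print("slot side",s1,s2,(s1+s2)/2,a(s2,s1))
# bins rims via depth
im=cv2.imread("pics/top0.png");D=np.load("pics/top0.npy")
P,u,v=pts(T,np.ones(D.shape,bool),D)
s=(P[:,2]>.043)&(P[:,2]<.06)&(P[:,0]>.3)&(P[:,0]<.75)&(P[:,1]>.2)&(P[:,1]<.45)
print("bins",P[s].min(0),P[s].max(0),s.sum(),cv2.minAreaRect(P[s][:,:2].astype(np.float32)))
o=ctrl.get_obs();print(Ro.from_rotvec(o["tool_rot"]).as_matrix().round(3))
E
```

```text
red [0.627  0.0026 0.085 ] [ 6.268e-01 -2.000e-04  8.500e-02] [0.6277 0.0025 0.0819]
blue [0.5091 0.0154 0.085 ] [0.5085 0.0137 0.085 ] [0.5091 0.0155 0.0829]
pod ang -6.231315996892393 0.11862253966025023
pod ang side -6.690948441294637 0.11910421664596373
upper top [ 0.44616016 -0.27405172  0.012     ] [ 0.54814096 -0.21097409  0.012     ] [ 0.49715056 -0.24251291  0.012     ] 31.737812070842484 0.11991193014524702
upper side [ 0.44563233 -0.27389355  0.012     ] [ 0.54734173 -0.21135492  0.012     ] [ 0.49648703 -0.24262423  0.012     ] 31.586340153056764 0.11939800279695877
slot [ 0.52539892 -0.22694219  0.055     ] [ 0.46671987 -0.26065516  0.055     ] [ 0.4960594  -0.24379867  0.055     ] 29.87872799734983
slot side [ 0.52574973 -0.22489025  0.055     ] [ 0.46904572 -0.26117938  0.055     ] [ 0.49739772 -0.24303482  0.055     ] 32.618212790923806
bins [0.33757944 0.24648516 0.04302904] [0.69260046 0.3775846  0.0570248 ] 674 ((0.5156459212303162, 0.3111792802810669), (0.11229105293750763, 0.35046106576919556), 86.5833511352539)
[[-0.001  0.409  0.912]
 [-0.001  0.912 -0.409]
 [-1.    -0.002 -0.   ]]
```

```bash
cat >> h.py <<'E'
def go(pos,yaw):
    """shift+turn from the commanded (approx measured) pose to tool down with tool z at yaw(deg)"""
    o=ctrl.get_obs();R=Ro.from_rotvec(o["tool_rot"]).as_matrix()
    y=np.radians(yaw);z=np.array([np.cos(y),np.sin(y),0]);x=np.array([0,0,-1.]);G=np.stack([x,np.cross(z,x),z],1)
    s=R.T@(np.array(pos)-o["tool_pos"]);t=np.degrees(Ro.from_matrix(R.T@G).as_rotvec())
    print("t",round(o["t"],2),"pos",o["tool_pos"].round(4),"F",o["contact_force"].round(2),"op",round(o["opening"],4))
    print("shift",s.round(4),"turn",t.round(2),"rows",round(np.linalg.norm(s)/.0417,1))
E
python3 -c "
from h import *
go([.509,.0148,.16],-6.4)"
```

```text
t 0.15 pos [0.2556 0.5698 0.2303] F [-0.08  0.36  0.02] op 0.0855
shift [ 0.0709 -0.4025  0.4584] turn [-17.77  -0.03   0.09] rows 14.7
```

```bash
python3 -m handwheel '[1,0.03,-0.40,0.4584,-17.8,0,0, 1,0.03,-0.40,0.4584,-17.8,0,0, 1,0.03,-0.40,0.4584,-17.8,0,0, 1,0.03,-0.40,0.4584,-17.8,0,0, 1,0.03,-0.40,0.4584,-17.8,0,0, 1,0.03,-0.40,0.4584,-17.8,0,0, 1,0.03,-0.40,0.4584,-17.8,0,0, 1,0.03,-0.40,0.4584,-17.8,0,0, 1,0.03,-0.40,0.4584,-17.8,0,0, 1,0.05,-0.4025,0.4584,-17.8,0,0, 1,0.0709,-0.4025,0.4584,-17.8,0,0, 1,0.0709,-0.4025,0.4584,-17.8,0,0]' 40
python3 -c "
from h import *
go([.509,.0148,.16],-6.4)"
```

```text
t: 1.15
tool_pos: [0.463, 0.1174, 0.1879]
tool_rot: [0.088, 1.568, -0.087]
contact_force: [0.1, -0.4, 0.3]
opening: 0.0854
t 1.15 pos [0.463  0.1174 0.1879] F [ 0.12 -0.38  0.34] op 0.0854
shift [ 0.028  -0.0968  0.0571] turn [ 0.02  0.08 -0.02] rows 2.8
```

```bash
python3 -m handwheel '[1,0.028,-0.097,0.057,0,0,0, 1,0.028,-0.097,0.057,0,0,0, 1,0.028,-0.097,0.057,0,0,0, 1,0.028,-0.097,0.057,0,0,0, 1,0.028,-0.097,0.057,0,0,0, 1,0.028,-0.097,0.057,0,0,0]'
python3 - <<'E'
from h import *
o=ctrl.get_obs();im,D=ctrl.get_image("wrist");cv2.imwrite("pics/w1.png",im);np.save("pics/w1.npy",D)
C=cam("wrist",o);go([.509,.0148,.065],-6.4)
h,s,v=cv2.split(cv2.cvtColor(im,cv2.COLOR_BGR2HSV))
for k,m in {"red":((h<8)|(h>172))&(s>150)&(v>60),"blue":(h>100)&(h<125)&(s>120)&(v>50)}.items():
    N,l,st,ce=cv2.connectedComponentsWithStats(m.astype(np.uint8))
    for i in range(1,N):
        if st[i,4]>60: print(k,st[i],ce[i].round(1),plane(C,*ce[i],.085).round(4))
E
```

```text
t: 1.65
tool_pos: [0.508, 0.0168, 0.1596]
tool_rot: [0.088, 1.57, -0.087]
contact_force: [0.2, 0.3, -0.1]
opening: 0.0853
t 1.7 pos [0.5081 0.0173 0.16  ] F [ 1.27 -0.2  -0.57] op 0.0855
shift [ 0.095  -0.0024  0.0012] turn [ 0.07 -0.   -0.02] rows 2.3
red [238 289  27  50 964] [252.5 315.4] [0.6141 0.0072 0.085 ]
blue [ 236  168   32   43 1032] [251.5 190.1] [0.5031 0.0188 0.085 ]
blue [ 79 371  11  13 101] [ 84.  378.1] [ 0.6665 -0.1528  0.085 ]
```

View pics/w1.png

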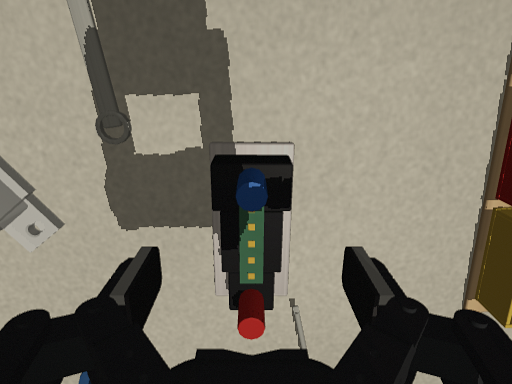

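```bash
python3 - <<'E'
from h import *
im=cv2.imread("pics/w1.png");D=np.load("pics/w1.npy")
class O: pass
o=ctrl.get_obs();C=cam("wrist",o)
P,u,v=pts(C,np.ones(D.shape,bool),D)
for nm,x0,x1 in(("blue",.47,.55),("red",.59,.66)):
    s=(P[:,2]>.080)&(P[:,2]<.09)&(P[:,0]>x0)&(P[:,0]<x1)&(abs(P[:,1])<.05)
    print(nm,s.sum(),cv2.minEnclosingCircle(P[s][:,:2].astype(np.float32)),np.median(P[s],0).round(4))
# yellow dots: pod axis
h,s,vv=cv2.split(cv2.cvtColor(im,cv2.COLOR_BGR2HSV))
m=((h>18)&(h<32)&(s>100)&(vv>120)).astype(np.uint8);m[:,:240]=0;m[:,262:]=0
N,l,st,ce=cv2.connectedComponentsWithStats(m)
for i in range(1,N):
    if st[i,4]>8: print(st[i],ce[i].round(1),plane(C,*ce[i],.0455).round(4))
a=im[140:350,200:310];cv2.imwrite("pics/w1z.png",cv2.resize(a,None,fx=2.8,fy=2.8,interpolation=cv2.INTER_CUBIC))
E
```

```text
blue 795 ((0.5076988935470581, 0.018561186268925667), 0.011870548129081726) [0.5067 0.0189 0.0858]
red 585 ((0.6261853575706482, 0.00460915407165885), 0.01252494752407074) [0.6242 0.0055 0.0858]
[248 224   7   7  47] [251.1 226.9] [0.552  0.0135 0.0455]
[248 241   7   6  42] [251.  243.5] [0.5687 0.0116 0.0455]
[248 257   7   7  47] [251.  259.9] [0.5857 0.0097 0.0455]
[248 273   7   6  41] [250.9 275.6] [0.6026 0.0077 0.0455]
```

View pics/w1z.png

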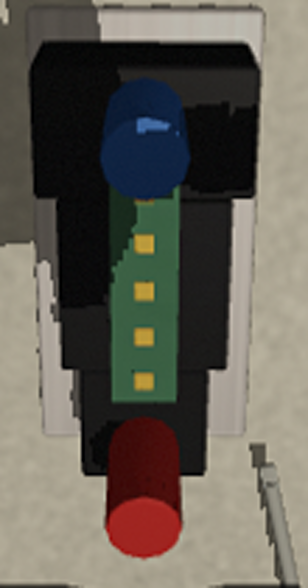

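```bash
python3 -m handwheel '[1,0.04,-0.001,0.0005,0,0,0, 1,0.08,-0.001,0.0005,0,0,0, 1,0.104,-0.001,0.0005,0,0,0, 1,0.104,-0.001,0.0005,0,0,0, 0.4,0.104,-0.001,0.0005,0,0,0, 0.4,0.104,-0.001,0.0005,0,0,0, 0.1,0.104,-0.001,0.0005,0,0,0, 0,0.104,-0.001,0.0005,0,0,0, 0,0.104,-0.001,0.0005,0,0,0, 0,0.104,-0.001,0.0005,0,0,0, 0,0.104,-0.001,0.0005,0,0,0]' 30
```

```text
t: 2.62
tool_pos: [0.5101, 0.0156, 0.0576]
tool_rot: [0.088, 1.566, -0.087]
contact_force: [-0.2, 2.4, 6.0]
opening: 0.0226
```

```bash
python3 -m handwheel '[0,-0.015,0,0,0,0,0, 0,-0.035,0,0,0,0,0, 0,-0.07,0,0,0,0,0, 0,-0.09,0,0,0,0,0, 0,-0.09,0,0,0,0,0]'
python3 - <<'E'
from h import *
go([.396,.318,.13],-6.4)
im,D=ctrl.get_image("side");cv2.imwrite("pics/s2.png",im)
E
```

```text
t: 3.03
tool_pos: [0.512, 0.015, 0.1517]
tool_rot: [0.087, 1.559, -0.088]
contact_force: [1.1, 0.5, 0.8]
opening: 0.0223
t 3.03 pos [0.512  0.015  0.1517] F [1.06 0.5  0.8 ] op 0.0223
shift [ 0.0202  0.2882 -0.1492] turn [0.03 0.57 0.02] rows 7.8
```

View pics/s2.png

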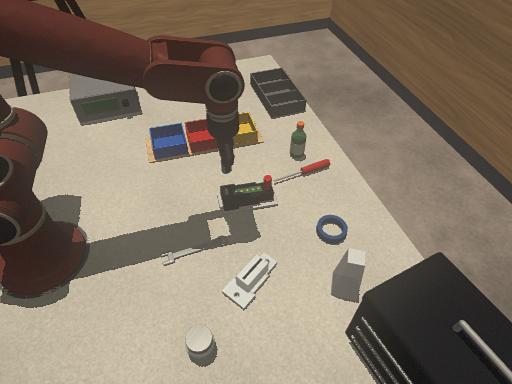

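The blue cap is off the dowel: (226,184) is bare and the fingers hold the cap at about (227,165). Carrying it to the blue bin.

```bash
python3 -m handwheel '[0,0,0.03,-0.015,0,0,0, 0,0,0.066,-0.034,0,0,0, 0,0,0.102,-0.053,0,0,0, 0,0,0.138,-0.072,0,0,0, 0,0,0.174,-0.09,0,0,0, 0,0,0.21,-0.109,0,0,0, 0,0,0.246,-0.127,0,0,0, 0,0,0.275,-0.142,0,0,0, 0,0,0.288,-0.149,0,0,0, 0,0,0.288,-0.149,0,0,0, 0,0,0.288,-0.149,0,0,0]'
python3 - <<'E'
from h import *
go([.396,.318,.03],-6.4)
im,D=ctrl.get_image("top");cv2.imwrite("pics/t2.png",im[140:300,60:270].repeat(3,0).repeat(3,1))
E
```

```text
t: 4.0
tool_pos: [0.3914, 0.3181, 0.144]
tool_rot: [0.084, 1.571, -0.088]
contact_force: [0.6, -0.5, -0.7]
opening: 0.0228
t 4.0 pos [0.3914 0.3181 0.144 ] F [ 0.55 -0.55 -0.71] op 0.0228
shift [0.114  0.0007 0.0048] turn [ 0.14 -0.13  0.14] rows 2.7
```

View pics/t2.png

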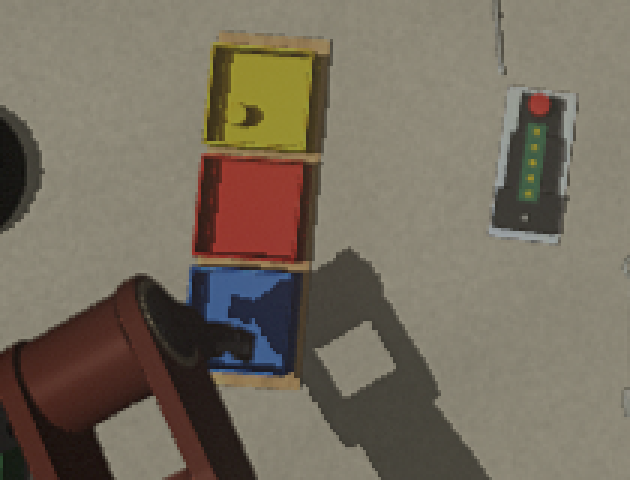

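The gripper is over the blue bin and the wide dowel is bare at crop (525,217). Lowering and releasing.

```bash
python3 -m handwheel '[0,0.04,0,0.004,0,0,0, 0,0.075,0,0.004,0,0,0, 0,0.1,0,0.004,0,0,0, 0,0.113,0,0.004,0,0,0, 0,0.113,0,0.004,0,0,0, 0.3,0.113,0,0.004,0,0,0, 0.55,0.113,0,0.004,0,0,0, 0.55,0.113,0,0.004,0,0,0, 0.55,0.085,0,0.004,0,0,0, 0.55,0.05,0,0.004,0,0,0, 0.55,0.01,0,0.004,0,0,0, 0.55,0.0,0,0.004,0,0,0]'
python3 - <<'E'
from h import *
go([.6267,.0032,.15],-6.6)
for n in("side","wrist"):
    im,D=ctrl.get_image(n);cv2.imwrite(f"pics/{n}3.png",im[100:200,130:330].repeat(3,0).repeat(3,1) if n=="side" else im)
E
```

```text
t: 5.05
tool_pos: [0.4004, 0.3201, 0.1549]
tool_rot: [0.093, 1.557, -0.081]
contact_force: [1.4, -0.0, 1.7]
opening: 0.0473
t 5.05 pos [0.4004 0.3201 0.1549] F [ 1.36 -0.02  1.69] op 0.0473
shift [ 0.0054 -0.2899  0.2599] turn [ 0.23  0.65 -0.48] rows 9.3
```

View pics/wrist3.png

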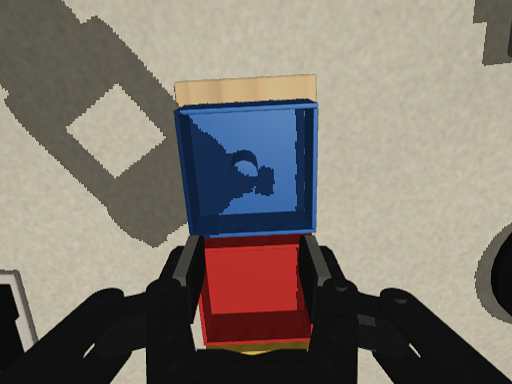

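View pics/side3.png

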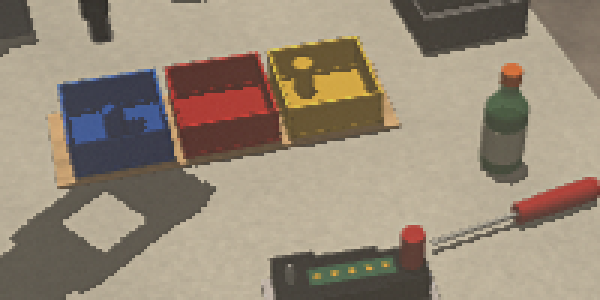

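The blue cap stands in the blue bin (wrist view about (245,165)). On to the red cap.

```bash
python3 -m handwheel '[1,0,-0.02,0.018,0,0,0, 1,0,-0.05,0.045,0,0,0, 1,0,-0.08,0.072,0,0,0, 1,0,-0.11,0.099,0,0,0, 1,0,-0.14,0.126,0,0,0, 1,0,-0.17,0.153,0,0,0, 1,0,-0.2,0.18,0,0,0, 1,0,-0.23,0.207,0,0,0, 1,0,-0.26,0.234,0,0,0, 1,0,-0.282,0.253,0,0,0, 1,0,-0.29,0.26,0,0,0, 1,0,-0.29,0.26,0,0,0]'
python3 - <<'E'
from h import *
o=ctrl.get_obs();im,D=ctrl.get_image("wrist");cv2.imwrite("pics/w4.png",im)
o=ctrl.get_obs()
C=cam("wrist",o)
go([.6267,.0034,.056],-6.6)
P,u,v=pts(C,np.ones(D.shape,bool),D)
s=(P[:,2]>.080)&(P[:,2]<.09)&(P[:,0]>.59)&(P[:,0]<.66)&(abs(P[:,1])<.05)
print(s.sum(),cv2.minEnclosingCircle(P[s][:,:2].astype(np.float32)),np.median(P[s],0).round(4))
E
```

```text
t: 6.15
tool_pos: [0.6231, -0.0012, 0.1447]
tool_rot: [0.09, 1.57, -0.09]
contact_force: [-0.8, 0.5, 0.7]
opening: 0.0851
t 6.2 pos [6.222e-01 4.000e-04 1.447e-01] F [ 0.54  0.37 -0.66] op 0.0851
shift [0.0886 0.0034 0.0043] turn [ 0.14 -0.13 -0.03] rows 2.1
891 ((0.6258482933044434, 0.006150316447019577), 0.012022116221487522) [0.6248 0.0063 0.0854]
```

View pics/w4.png

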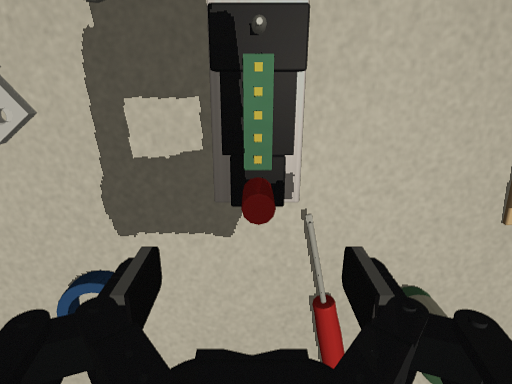

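```bash
python3 -m handwheel '[1,0.02,0.004,0.0042,0,0,0, 1,0.05,0.004,0.0042,0,0,0, 1,0.075,0.004,0.0042,0,0,0, 1,0.087,0.004,0.0042,0,0,0, 0.5,0.087,0.004,0.0042,0,0,0, 0.4,0.087,0.004,0.0042,0,0,0, 0.2,0.087,0.004,0.0042,0,0,0, 0,0.087,0.004,0.0042,0,0,0, 0,0.087,0.004,0.0042,0,0,0, 0,0.087,0.004,0.0042,0,0,0, 0,0.087,0.004,0.0042,0,0,0]' 30
python3 -m handwheel '[0,0,0,0,0,0,0, 0,-0.015,0,0,0,0,0, 0,-0.035,0,0,0,0,0, 0,-0.07,0,0,0,0,0, 0,-0.088,0,0,0,0,0, 0,-0.09,0,0,0,0,0, 0,-0.09,0,0,0,0,0]'
python3 - <<'E'
from h import *
go([.5155,.3115,.15],-5)
im,D=ctrl.get_image("side");cv2.imwrite("pics/s5.png",im[100:250,160:360].repeat(3,0).repeat(3,1))
E
```

```text
t: 7.12
tool_pos: [0.6287, 0.004, 0.0609]
tool_rot: [0.087, 1.566, -0.088]
contact_force: [-1.9, -1.3, 4.5]
opening: 0.0225
t: 7.7
tool_pos: [0.6284, 0.0042, 0.1513]
tool_rot: [0.087, 1.565, -0.087]
contact_force: [0.7, -0.2, -0.4]
opening: 0.023
t 7.7 pos [0.6284 0.0042 0.1513] F [ 0.71 -0.19 -0.38] op 0.023
shift [ 0.0008  0.2928 -0.1463] turn [-1.37  0.21 -0.  ] rows 7.9
```

View pics/s5.png

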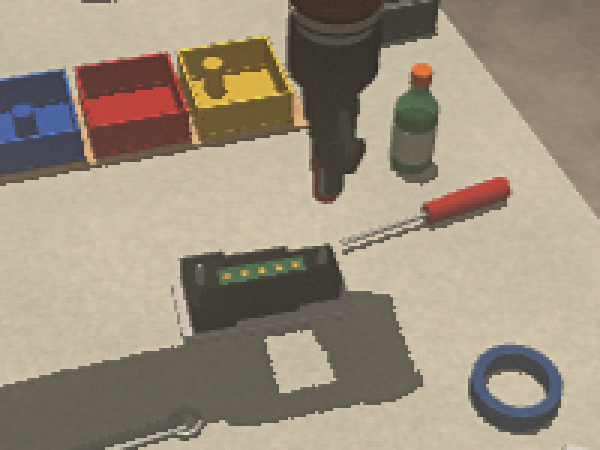

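The red cap is held at (325,180) and both dowels are bare. To the red bin.

```bash
python3 -m handwheel '[0,0,0.03,-0.015,0,0,0, 0,0,0.066,-0.033,0,0,0, 0,0,0.102,-0.051,0,0,0, 0,0,0.138,-0.069,0,0,0, 0,0,0.174,-0.087,0,0,0, 0,0,0.21,-0.105,0,0,0, 0,0,0.246,-0.123,0,0,0, 0,0,0.28,-0.14,0,0,0, 0,0,0.293,-0.146,0,0,0, 0,0,0.293,-0.146,0,0,0, 0,0,0.293,-0.146,0,0,0]'
python3 - <<'E'
from h import *
go([.5155,.3115,.033],-6.6)
E
```

```text
t: 8.67
tool_pos: [0.5136, 0.3114, 0.1469]
tool_rot: [0.084, 1.572, -0.088]
contact_force: [-0.3, -0.7, 0.2]
opening: 0.0227
t 8.67 pos [0.5136 0.3114 0.1469] F [-0.28 -0.74  0.22] op 0.0227
shift [0.1139 0.0005 0.0021] turn [ 0.32 -0.15  0.14] rows 2.7
```

```bash
python3 -m handwheel '[0,0.04,0,0.002,0,0,0, 0,0.075,0,0.002,0,0,0, 0,0.1,0,0.002,0,0,0, 0,0.114,0,0.002,0,0,0, 0,0.114,0,0.002,0,0,0, 0.3,0.114,0,0.002,0,0,0, 0.55,0.114,0,0.002,0,0,0, 0.55,0.114,0,0.002,0,0,0, 0.55,0.085,0,0.002,0,0,0, 0.55,0.05,0,0.002,0,0,0, 0.55,0.01,0,0.002,0,0,0, 0.55,-0.02,0,0.002,0,0,0]'
python3 - <<'E'
from h import *
go([.497,-.243,.17],31.6)
for n in("side","wrist"):
    im,D=ctrl.get_image(n);cv2.imwrite(f"pics/{n}6.png",im[100:250,130:330].repeat(3,0).repeat(3,1) if n=="side" else im)
E
```

```text
t: 9.67
tool_pos: [0.5182, 0.3122, 0.1745]
tool_rot: [0.089, 1.563, -0.085]
contact_force: [1.4, -0.2, 0.7]
opening: 0.0469
t 9.67 pos [0.5182 0.3122 0.1745] F [ 1.35 -0.21  0.69] op 0.0469
shift [ 0.003  -0.5541  0.0403] turn [-37.96   0.36  -0.07] rows 13.3
```

View pics/wrist6.png

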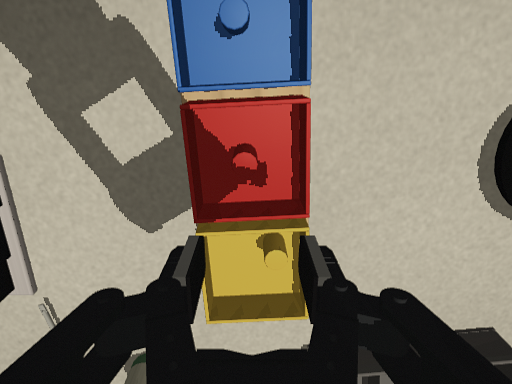

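View pics/side6.png

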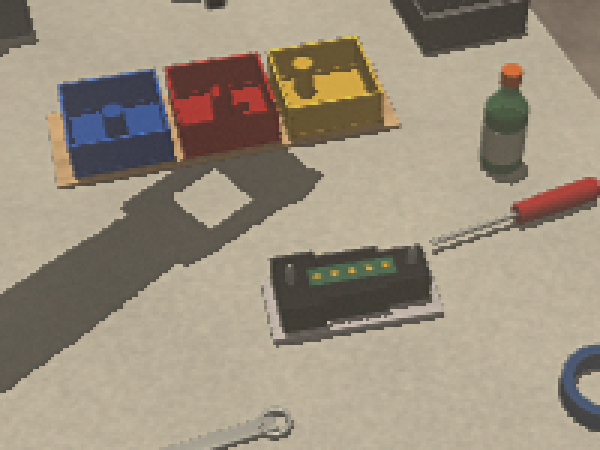

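Both caps stand in their own bins. On the way to the upper half I stop above the pod to measure the bare dowels.

```bash
python3 -m handwheel '[0.8,0,-0.03,0,0,0,0, 1,0,-0.07,0,0,0,0, 1,0,-0.11,0,0,0,0, 1,0,-0.15,0,0,0,0, 1,0,-0.19,0,0,0,0, 1,0,-0.23,0,0,0,0, 1,0,-0.265,-0.02,0,0,0, 1,0,-0.29,-0.04,0,0,0, 1,0,-0.295,-0.04,0,0,0, 1,0,-0.295,-0.04,0,0,0, 1,0,-0.295,-0.04,0,0,0, 1,0,-0.295,-0.04,0,0,0]'
python3 - <<'E'
from h import *
im,D=ctrl.get_image("wrist");o=ctrl.get_obs();cv2.imwrite("pics/w7.png",im);np.save("pics/w7.npy",D)
imt,Dt=ctrl.get_image("top");cv2.imwrite("pics/t7.png",imt)
go([.497,-.243,.17],31.6);C=cam("wrist",o)
h,s,vv=cv2.split(cv2.cvtColor(im,cv2.COLOR_BGR2HSV))
m=((h>18)&(h<32)&(s>100)&(vv>120)).astype(np.uint8)
N,l,st,ce=cv2.connectedComponentsWithStats(m)
for i in range(1,N):
    if 15<st[i,4]<90: print(st[i],ce[i].round(1),plane(C,*ce[i],.0455).round(4))
P,u,v=pts(C,np.ones(D.shape,bool),D)
for a,b in((.47,.55),(.59,.66)):
    s=(P[:,2]>.055)&(P[:,2]<.075)&(P[:,0]>a)&(P[:,0]<b)&(abs(P[:,1])<.04);print(s.sum(),np.median(P[s],0),u[s].mean(),v[s].mean())
    s=(P[:,2]>.0645)&(P[:,2]<.075)&(P[:,0]>a)&(P[:,0]<b)&(abs(P[:,1])<.04);print(s.sum(),np.mean(P[s],0),u[s].mean(),v[s].mean())
print(o["tool_rot"])
E
```

```text
t: 10.77
tool_pos: [0.4452, 0.0234, 0.1697]
tool_rot: [0.087, 1.568, -0.086]
contact_force: [-0.1, 0.1, -0.1]
opening: 0.0855
t 10.87 pos [0.445  0.0236 0.1692] F [-0.34 -0.04  0.66] op 0.0855
shift [-0.0008 -0.2593  0.0808] turn [-3.787e+01  3.000e-02 -0.000e+00] rows 6.5
[249 263   6   6  31] [251.6 265.1] [0.5346 0.0152 0.0455]
[249 277   6   6  31] [251.4 279.9] [0.5513 0.0132 0.0455]
[249 292   6   6  36] [251.5 294.5] [0.5685 0.0114 0.0455]
[249 306   6   6  35] [251.4 308.4] [0.5854 0.0094 0.0455]
[249 320   6   5  30] [251.5 322. ] [0.6024 0.0076 0.0455]
116 [0.50510453 0.01868284 0.0619711 ] 251.79310344827587 247.05172413793105
35 [0.50685063 0.01850812 0.0664011 ] 251.88571428571427 250.88571428571427
81 [0.62330698 0.00497215 0.05987194] 251.28395061728395 349.14814814814815
2 [0.62284143 0.00436898 0.06513372] 250.5 353.0
[ 0.08627622  1.56804771 -0.08599271]
```

View pics/w7.png

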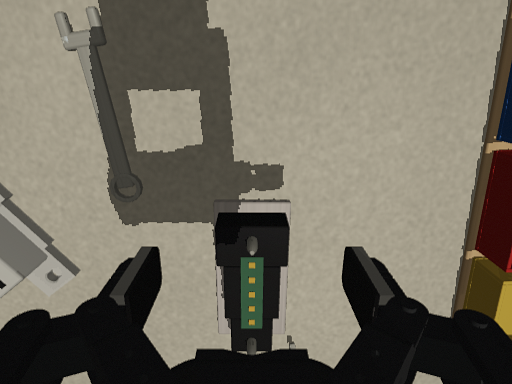

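```bash
python3 -m handwheel '[1,0,0,0.03,0,0,0, 1,0,0,0.07,0,0,0, 1,0,0,0.105,0,0,0, 1,0,0.002,0.122,0,0,0, 1,0,0.002,0.122,0,0,0, 1,0,0.002,0.122,0,0,0, 1,0,0.002,0.122,0,0,0]'
python3 - <<'E'
from h import *
im,D=ctrl.get_image("wrist");o=ctrl.get_obs();cv2.imwrite("pics/w8.png",im);np.save("pics/w8.npy",D)
print(o["tool_pos"],o["tool_rot"])
cv2.imwrite("pics/w8z.png",cv2.resize(im[80:300,190:320],None,fx=2.7,fy=2.7,interpolation=cv2.INTER_CUBIC))
go([.497,-.243,.17],31.6);C=cam("wrist",o)
h,s,vv=cv2.split(cv2.cvtColor(im,cv2.COLOR_BGR2HSV))
m=((h>18)&(h<32)&(s>100)&(vv>120)).astype(np.uint8)
N,l,st,ce=cv2.connectedComponentsWithStats(m)
for i in range(1,N):
    if 15<st[i,4]<90: print(st[i],ce[i].round(1),plane(C,*ce[i],.0455).round(4))
P,u,v=pts(C,np.ones(D.shape,bool),D)
for a,b in((.47,.55),(.59,.66)):
    for z0,z1 in((.05,.058),(.058,.065),(.0655,.075)):
        s=(P[:,2]>z0)&(P[:,2]<z1)&(P[:,0]>a)&(P[:,0]<b)&(abs(P[:,1])<.04);print(z0,s.sum(),np.mean(P[s],0).round(4),u[s].mean(),v[s].mean(),u[s].min(),u[s].max(),v[s].min(),v[s].max())
E
```

```text
t: 11.45
tool_pos: [0.5651, 0.0119, 0.1682]
tool_rot: [0.086, 1.571, -0.086]
contact_force: [-0.7, -0.6, 0.1]
opening: 0.0855
[0.56483688 0.01182378 0.1684111 ] [ 0.08660875  1.57030983 -0.08654832]
t 11.5 pos [0.5648 0.0118 0.1684] F [-0.45 -0.64 -0.22] op 0.0853
shift [-0.0015 -0.2607 -0.0394] turn [-3.792e+01 -7.000e-02 -2.000e-02] rows 6.3
[246 139   8   8  59] [249.4 142.4] [0.5341 0.0149 0.0455]
[246 159   8   7  52] [249.5 162. ] [0.5511 0.013  0.0455]
[246 214   7   6  34] [249.6 216.7] [0.6023 0.0074 0.0455]
0.05 9 [0.5038 0.0189 0.0533] 250.11111111111111 106.0 245 255 105 108
0.058 85 [0.5071 0.018  0.062 ] 249.4 111.50588235294117 244 255 106 118
0.0655 41 [0.5076 0.0181 0.0672] 249.5609756097561 112.8048780487805 246 253 109 116
0.05 46 [0.6232 0.0045 0.0539] 249.02173913043478 241.69565217391303 244 254 239 246
0.058 67 [0.6241 0.0046 0.0616] 249.13432835820896 246.83582089552237 244 254 243 252
0.0655 29 [0.6259 0.0045 0.0672] 249.20689655172413 251.93103448275863 246 252 249 255
```

View pics/w8z.png

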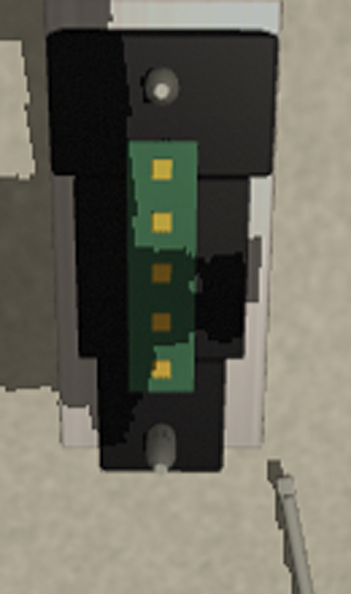

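```bash
python3 -m handwheel '[1,0,-0.02,-0.003,-4,0,0, 1,0,-0.055,-0.008,-10,0,0, 1,0,-0.09,-0.013,-15,0,0, 1,0,-0.125,-0.019,-20,0,0, 1,0,-0.16,-0.024,-25,0,0, 1,0,-0.195,-0.029,-30,0,0, 1,0,-0.23,-0.035,-34,0,0, 1,0,-0.25,-0.038,-37,0,0, 1,0,-0.26,-0.0395,-38,0,0, 1,0,-0.26,-0.0395,-38,0,0, 1,0,-0.26,-0.0395,-38,0,0]'
python3 - <<'E'
from h import *
im,D=ctrl.get_image("wrist");o=ctrl.get_obs();cv2.imwrite("pics/w9.png",im);np.save("pics/w9.npy",D)
print(o["tool_pos"],o["tool_rot"])
C=cam("wrist",o);go([.497,-.243,.02],31.6)
P,u,v=pts(C,np.ones(D.shape,bool),D)
s=(P[:,2]>.050)&(P[:,2]<.06)&(np.hypot(P[:,0]-.497,P[:,1]+.243)<.1)
r=cv2.minAreaRect(P[s][:,:2].astype(np.float32));print("dome",s.sum(),r,np.median(P[s],0))
E
```

```text
t: 12.42
tool_pos: [0.497, -0.2425, 0.169]
tool_rot: [-0.431, 1.527, 0.432]
contact_force: [-0.2, 1.1, -0.6]
opening: 0.085
[ 0.4972977  -0.24196663  0.16892208] [-0.43204099  1.52697397  0.43256175]
t 12.47 pos [ 0.4973 -0.242   0.1689] F [ 0.98 -0.31  0.27] op 0.0855
shift [ 0.1489 -0.0008 -0.0008] turn [ 0.01  0.02 -0.01] rows 3.6
dome 4280 ((0.49549058079719543, -0.24058599770069122), (0.08134543895721436, 0.04002637043595314), 31.691062927246094) [ 0.49266654 -0.24211792  0.05546539]
```

View pics/w9.png

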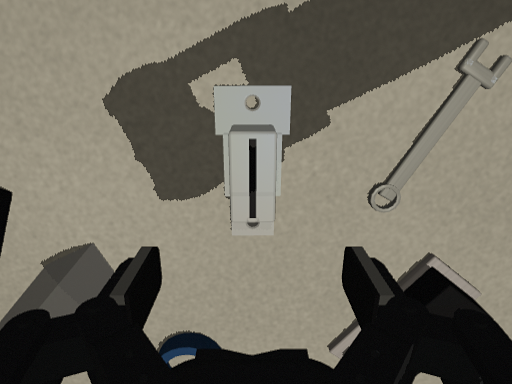

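```bash
python3 -m handwheel '[1,0.03,0.0004,0,0,0,0, 1,0.07,0.0004,0,0,0,0, 1,0.11,0.0004,0,0,0,0, 1,0.14,0.0004,0,0,0,0, 1,0.149,0.0004,0,0,0,0, 1,0.149,0.0004,0,0,0,0, 0.6,0.149,0.0004,0,0,0,0, 0.4,0.149,0.0004,0,0,0,0, 0.2,0.149,0.0004,0,0,0,0, 0.2,0.149,0.0004,0,0,0,0, 0,0.149,0.0004,0,0,0,0, 0,0.149,0.0004,0,0,0,0]' 60
python3 -c "
from h import *
o=ctrl.get_obs();print(o['contact_force'].round(2),o['wrist_torque'].round(3),o['tool_pos'])"
```

```text
t: 13.47
tool_pos: [0.4993, -0.2435, 0.0226]
tool_rot: [-0.435, 1.524, 0.43]
contact_force: [0.5, 0.4, 6.9]
opening: 0.0394
[0.46 0.36 6.92] [ 0.286  0.121 -0.039] [ 0.49926311 -0.24350424  0.02259348]
```

```bash
python3 -m handwheel '[0,-0.01,0,0,0,0,0, 0,-0.03,0,0,0,0,0, 0,-0.06,0,0,0,0,0, 0,-0.09,0,0,0,0,0, 0,-0.12,0,0,0,0,0, 0,-0.145,0,0,0,0,0, 0,-0.15,0,0,0,0,0, 0,-0.15,0,0,0,0,0, 0,-0.15,0,0,0,0,0]' 60
python3 - <<'E'
from h import *
im,D=ctrl.get_image("wrist");o=ctrl.get_obs();cv2.imwrite("pics/w10.png",im);np.save("pics/w10.npy",D)
im2,_=ctrl.get_image("side");cv2.imwrite("pics/s10.png",im2)
print(o["tool_pos"],o["tool_rot"],o["contact_force"],o["wrist_torque"],o["opening"])
cv2.imwrite("pics/w10z.png",cv2.resize(im[60:240,170:340],None,fx=3.3,fy=3.3,interpolation=cv2.INTER_CUBIC))
H=ctrl.camera_params("wrist")["hand_eye"];f,cx,cy,_,_=cam("wrist",o)
C=(f,cx,cy,H[:3,:3],H[:3,3])
P,u,v=pts(C,np.ones(D.shape,bool),D) # tool frame
# flange at wide end
s=(P[:,2]<-.045)&(P[:,2]>-.08)&(abs(P[:,1])<.03)&(P[:,0]<.04)
A=np.c_[P[s][:,1:],np.ones(s.sum())];co=np.linalg.lstsq(A,P[s][:,0],rcond=None)[0];print("flange top x=a*y+b*z+c",co,s.sum(),np.median(P[s][:,0]))
E
```

```text
t: 14.22
tool_pos: [0.4968, -0.2421, 0.1688]
tool_rot: [-0.432, 1.528, 0.434]
contact_force: [-0.1, 0.5, -2.5]
opening: 0.0394
[ 0.49624275 -0.24173874  0.16751294] [-0.43049541  1.52966648  0.43492794] [-0.64273152 -0.7413854  -2.54956218] [ 0.06012114 -0.07621672  0.01254167] 0.03916816083690004
flange top x=a*y+b*z+c [-0.00049965  0.00035693  0.01005826] 8029 0.009939404091108411
```

View pics/w10.png

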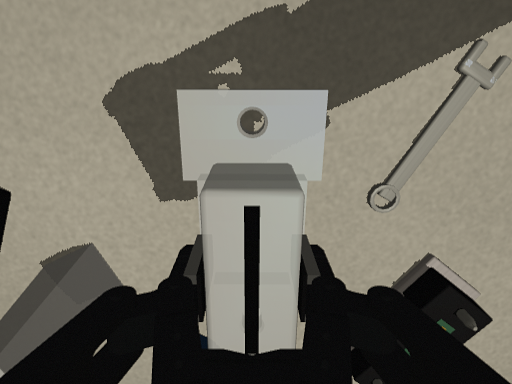

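View pics/w10z.png

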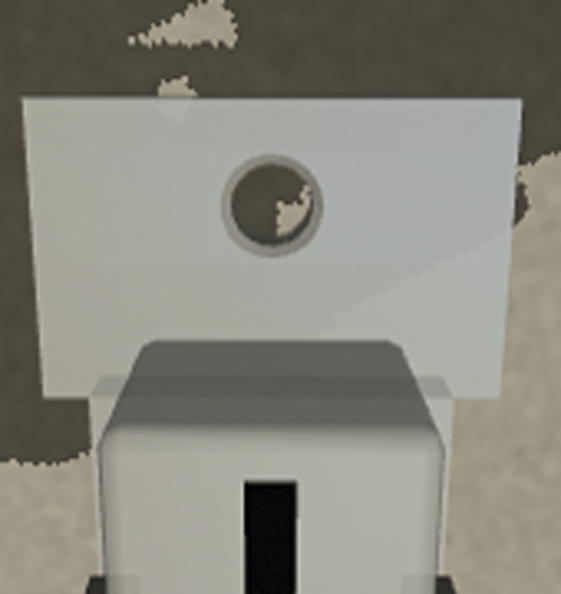

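View pics/s10.png

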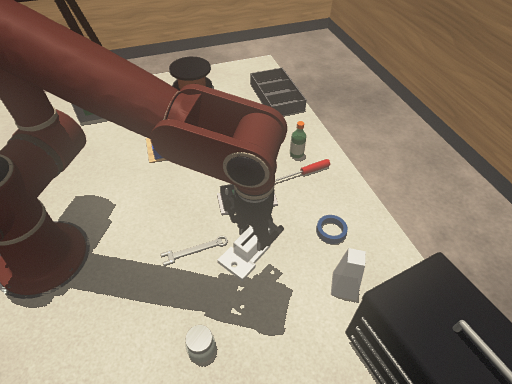

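The upper half is held level: hole ring at (251.9,121.9), slot centred on the jaws. Now working out the shift to the dowels.

```bash
python3 - <<'E'
from h import *
H=ctrl.camera_params("wrist")["hand_eye"];f,cx,cy,_,_=cam("top");f=192/np.tan(np.radians(ctrl.camera_params("wrist")["fov_y"]/2))
cx,cy=ctrl.camera_params("wrist")["cx"],ctrl.camera_params("wrist")["cy"]
def tp(u,v,x):
    d=H[:3,:3]@[(u-cx)/f,(v-cy)/f,1];c=H[:3,3];return c+d*(x-c[0])/d[0]
hw=tp(251.9,121.9,.0101);print("hole tool",hw)
# outline of wide flange end edge
print("far edge corners",tp(177,90,.0101),tp(328,90,.0101))
R8=Ro.from_rotvec([0.08660875,1.57030983,-0.08654832]).as_matrix();p8=np.array([.56483688,.01182378,.1684111])
for nm,(u,v) in {"wide":(249.56,112.8),"narrow":(249.2,251.9)}.items():
    q=tp(u,v,.1684-.067);print(nm,q,(R8@q+p8).round(4))
# required tool position so that hw coincides with dowel wide, yaw -6.5
y=np.radians(-6.5)
dw=np.array([.5076,.0181]);dn=np.array([.6260,.0045]);print(np.degrees(np.arctan2(*(dn-dw)[::-1])))
zx=np.array([np.cos(y),np.sin(y)]);yx=np.array([-np.sin(y),np.cos(y)])
mid=(dw+dn)/2
print("tool via wide",dw-hw[2]*zx-hw[1]*yx, "via mid", mid-(hw[2]+.06)*zx-hw[1]*yx)
go([.565,.0105,.169],-6.5)
E
```

```text
hole tool [ 0.0101      0.00162241 -0.06156978]
far edge corners [ 0.0101     -0.03305344 -0.07618022] [ 0.0101      0.03683256 -0.07616667]
wide [ 1.01400000e-01 -8.55637491e-05 -5.65483590e-02] [0.5085 0.018  0.0671]
narrow [ 0.1014     -0.00064818  0.06269082] [0.6269 0.0043 0.0669]
-6.552554670829276
tool via wide [0.56859034 0.00951813] via mid [0.56817603 0.00951032]
t 14.32 pos [ 0.4961 -0.2416  0.167 ] F [-0.35  0.81 -2.02] op 0.0392
shift [-0.0016  0.1785  0.1909] turn [38.13 -0.19 -0.2 ] rows 6.3
```

```bash
python3 -c "
from h import *
go([.5692,.0094,.15],-6.5)"
```

```text
t 14.32 pos [ 0.4961 -0.2416  0.167 ] F [-0.35  0.81 -2.02] op 0.0392
shift [0.0174 0.1752 0.1939] turn [38.13 -0.19 -0.2 ] rows 6.3
```

```bash
python3 -m handwheel '[0,0,0.015,0.015,4,0,0, 0,0,0.035,0.037,8,0,0, 0,0,0.055,0.06,12,0,0, 0,0,0.076,0.083,17,0,0, 0,0,0.097,0.106,22,0,0, 0,0,0.118,0.13,27,0,0, 0,0,0.14,0.154,31,0,0, 0,0,0.16,0.176,35,0,0, 0,0.008,0.172,0.19,37.5,0,0, 0,0.017,0.175,0.194,38.1,0,0, 0,0.017,0.175,0.194,38.1,0,0, 0,0.017,0.175,0.194,38.1,0,0]' 60
python3 -m handwheel '[0,0,0,0,0,0,0, 0,0,0,0,0,0,0, 0,0,0,0,0,0,0]'
python3 - <<'E'
from h import *
for n in("side","wrist"):
    im,D=ctrl.get_image(n);cv2.imwrite(f"pics/{n}11.png",im if n=="wrist" else im[120:240,190:330].repeat(4,0).repeat(4,1))
go([.5692,.0094,.15],-6.5)
E
```

```text
t: 15.32
tool_pos: [0.5692, 0.008, 0.1501]
tool_rot: [0.088, 1.574, -0.088]
contact_force: [0.2, 0.5, -2.8]
opening: 0.0392
t: 15.57
tool_pos: [0.5709, 0.0072, 0.1533]
tool_rot: [0.089, 1.568, -0.09]
contact_force: [-1.1, 0.8, -1.5]
opening: 0.0392
t 15.67 pos [0.571  0.0075 0.1534] F [-0.81 -0.97 -2.12] op 0.0394
shift [ 0.0034  0.0016 -0.002 ] turn [-0.02  0.05  0.  ] rows 0.1
```

View pics/wrist11.png

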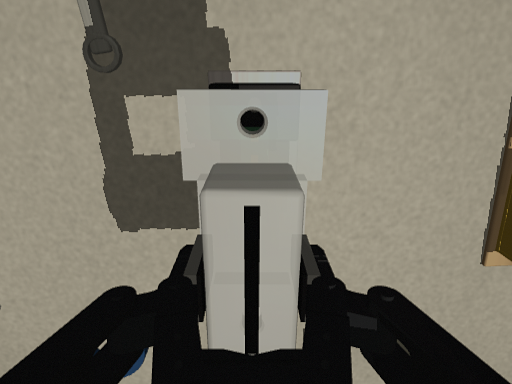

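View pics/side11.png

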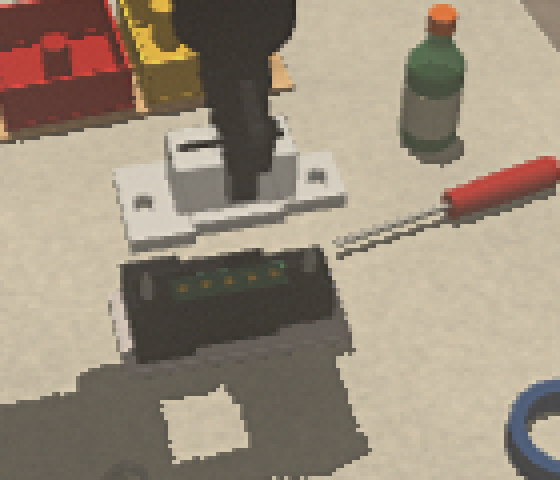

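The upper half is in line above the pod. Correcting about 2 mm and lowering to just above the dowel tips.

```bash
python3 -m handwheel '[0,0.015,0.0016,-0.002,0,0,0, 0,0.035,0.0016,-0.002,0,0,0, 0,0.052,0.0016,-0.002,0,0,0, 0,0.055,0.0016,-0.002,0,0,0, 0,0.055,0.0016,-0.002,0,0,0, 0,0.055,0.0016,-0.002,0,0,0]' 60
python3 - <<'E'
from h import *
go([.5692,.0094,.099],-6.5)
for n in("side","wrist"):
    im,D=ctrl.get_image(n);cv2.imwrite(f"pics/{n}12.png",im[60:220,170:340].repeat(3,0).repeat(3,1) if n=="wrist" else im[120:240,190:330].repeat(4,0).repeat(4,1))
go([.5692,.0094,.099],-6.5)
E
```

```text
t: 16.17
tool_pos: [0.5695, 0.0099, 0.0987]
tool_rot: [0.089, 1.568, -0.089]
contact_force: [0.0, 0.4, -1.0]
opening: 0.0393
t 16.17 pos [0.5695 0.0099 0.0987] F [ 0.03  0.44 -1.04] op 0.0393
shift [-0.0003 -0.0005 -0.0003] turn [0.02 0.06 0.  ] rows 0.0
t 16.27 pos [0.5702 0.0099 0.0997] F [ 0.6   0.1  -1.72] op 0.0392
shift [ 0.0006 -0.0006 -0.001 ] turn [ 0.03  0.17 -0.  ] rows 0.0
```

View pics/wrist12.png

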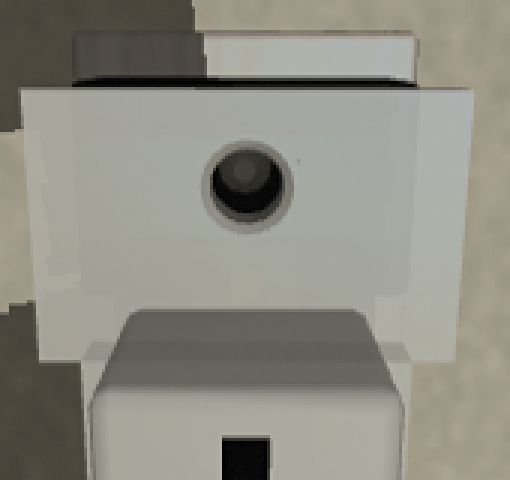

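View pics/side12.png

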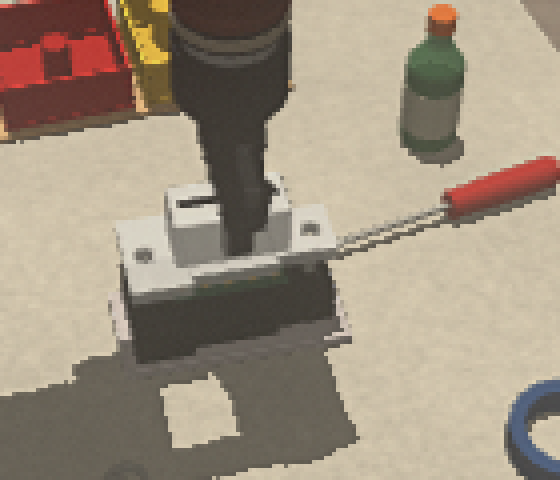

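```bash
python3 - <<'E'
from h import *
p=ctrl.camera_params("wrist");H=p["hand_eye"];f=192/np.tan(np.radians(p["fov_y"]/2));cx,cy=p["cx"],p["cy"]
def tp(u,v,x):
    d=H[:3,:3]@[(u-cx)/f,(v-cy)/f,1];c=H[:3,3];return c+d*(x-c[0])/d[0]
print("hole",tp((247+.5)/3-.5+170,(186.5+.5)/3-.5+60,.0101),"tip",tp((244.5)/3-.5+170,(171.5)/3-.5+60,.0325))
im=cv2.imread("pics/wrist12.png");cv2.imwrite("pics/w12z.png",cv2.resize(im[130:245:3,190:305:3],None,fx=12,fy=12,interpolation=cv2.INTER_CUBIC))
E
```

```text
hole [ 0.0101      0.00174341 -0.06258235] tip [ 0.0325      0.00121616 -0.06245594]
```

View pics/w12z.png

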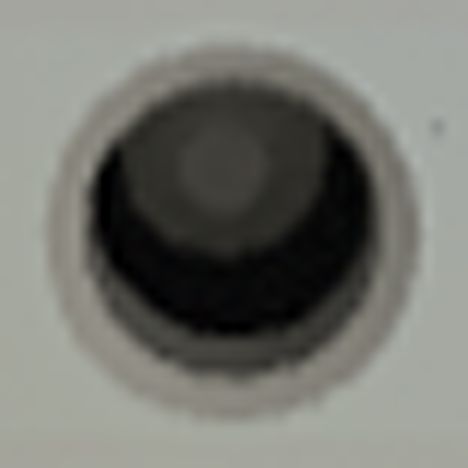

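The tip is centred in the hole within about 0.5 mm. Descending with small steps and watching the force.

```bash
python3 -m handwheel '[0,0.004,-0.0005,-0.0002,0,0,0, 0,0.008,-0.0005,-0.0002,0,0,0, 0,0.012,-0.0005,-0.0002,0,0,0, 0,0.015,-0.0005,-0.0002,0,0,0, 0,0.015,-0.0005,-0.0002,0,0,0, 0,0.015,-0.0005,-0.0002,0,0,0]' 60
python3 -c "
from h import *
go([.5692,.0094,.067],-6.5)"
```

```text
t: 16.77
tool_pos: [0.5686, 0.0096, 0.0825]
tool_rot: [0.089, 1.57, -0.089]
contact_force: [-0.8, -0.3, -1.9]
opening: 0.0391
t 16.77 pos [0.5686 0.0096 0.0825] F [-0.81 -0.33 -1.91] op 0.0391
shift [ 0.0155 -0.0002  0.0006] turn [ 0.03 -0.04  0.  ] rows 0.4
```

```bash
python3 -m handwheel '[0,0.003,0,0,0,0,0, 0,0.006,0,0,0,0,0, 0,0.009,0,0,0,0,0, 0,0.011,0,0,0,0,0, 0,0.011,0,0,0,0,0, 0,0.011,0,0,0,0,0]' 60
python3 -c "
from h import *
go([.5692,.0094,.067],-6.5)"
```

```text
t: 17.27
tool_pos: [0.5689, 0.0096, 0.0717]
tool_rot: [0.089, 1.569, -0.089]
contact_force: [0.8, -0.3, -2.2]
opening: 0.0394
t 17.27 pos [0.5689 0.0096 0.0717] F [ 0.83 -0.25 -2.16] op 0.0394
shift [ 0.0047 -0.0002  0.0004] turn [ 0.03  0.01 -0.  ] rows 0.1
```

Free of side forces. Last few millimetres.

```bash
python3 -m handwheel '[0,0.001,0,0,0,0,0, 0,0.002,0,0,0,0,0, 0,0.003,0,0,0,0,0, 0,0.004,0,0,0,0,0, 0,0.0045,0,0,0,0,0, 0,0.0045,0,0,0,0,0, 0,0.0045,0,0,0,0,0, 0,0.0045,0,0,0,0,0]' 80
python3 -c "
from h import *
go([.5692,.0094,.067],-6.5)"
```

```text
t: 17.93
tool_pos: [0.5689, 0.0096, 0.0677]
tool_rot: [0.089, 1.569, -0.089]
contact_force: [-1.2, -0.2, 2.1]
opening: 0.0392
t 17.93 pos [0.5689 0.0096 0.0677] F [-1.18 -0.2   2.14] op 0.0392
shift [ 0.0007 -0.0002  0.0004] turn [0.03 0.01 0.  ] rows 0.0
```

Contact: the force went from -2 to +2 N. Pressing in small steps, to get the stiffness.

```bash
python3 -m handwheel '[0,0.0005,0,0,0,0,0, 0,0.001,0,0,0,0,0, 0,0.001,0,0,0,0,0, 0,0.001,0,0,0,0,0, 0,0.001,0,0,0,0,0]' 80
python3 -c "
from h import *
go([.5692,.0094,.067],-6.5)"
```

```text
t: 18.35
tool_pos: [0.5689, 0.0097, 0.0677]
tool_rot: [0.088, 1.569, -0.089]
contact_force: [-5.3, 0.5, 7.8]
opening: 0.0388
t 18.35 pos [0.5689 0.0097 0.0677] F [-5.33  0.51  7.81] op 0.0388
shift [ 0.0007 -0.0002  0.0004] turn [ 0.04 -0.02  0.01] rows 0.0
```

```bash
python3 -m handwheel '[0,0,0,-0.0007,0,0,0, 0,0.0005,0,-0.0007,0,0,0, 0,0.001,0,-0.0007,0,0,0, 0,0.001,0,-0.0007,0,0,0, 0,0.001,0,-0.0007,0,0,0, 0,0.001,0,-0.0007,0,0,0]' 80
python3 - <<'E'
from h import *
for n in("side","wrist"):
    im,D=ctrl.get_image(n);cv2.imwrite(f"pics/{n}13.png",im if n=="wrist" else im[120:240,190:330].repeat(4,0).repeat(4,1))
go([.5692,.0094,.067],-6.5);print(ctrl.get_obs()["wrist_torque"])
E
```

```text
t: 18.85
tool_pos: [0.5689, 0.0096, 0.0677]
tool_rot: [0.088, 1.568, -0.089]
contact_force: [-6.0, 1.0, 10.8]
opening: 0.0388
t 18.95 pos [0.5689 0.0096 0.0677] F [-5.95  0.65  9.92] op 0.0391
shift [ 0.0007 -0.0002  0.0003] turn [0.05 0.07 0.01] rows 0.0
[-0.12318931  0.75933712 -0.06318486]
```

View pics/wrist13.png

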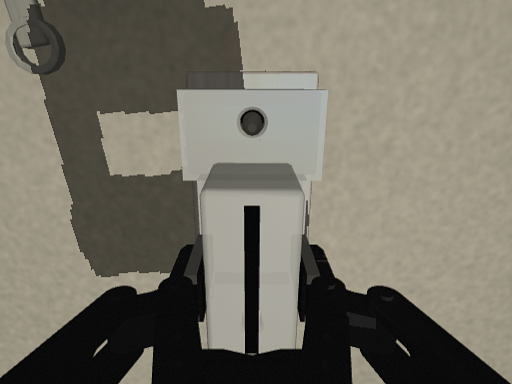

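View pics/side13.png

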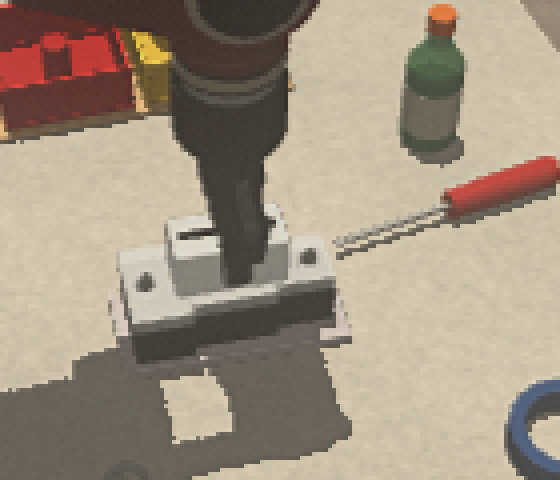

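Seated: the flange edge lies on the black body along its length, with TCP z 0.0677 as expected. Relieving the -6 N side load and raising the push.

```bash
python3 -m handwheel '[0,0.0002,0,-0.0006,0,0,0, 0,0.0004,0,-0.0012,0,0,0, 0,0.0006,0,-0.0018,0,0,0, 0,0.0006,0,-0.0018,0,0,0, 0,0.0006,0,-0.0018,0,0,0, 0,0.0006,0,-0.0018,0,0,0]' 80
python3 -c "
from h import *
go([.5692,.0094,.067],-6.5)"
```

```text
t: 19.45
tool_pos: [0.569, 0.0096, 0.0677]
tool_rot: [0.088, 1.563, -0.089]
contact_force: [0.9, 0.7, 9.0]
opening: 0.0386
t 19.45 pos [0.569  0.0096 0.0677] F [0.92 0.66 8.95] op 0.0386
shift [ 0.0007 -0.0002  0.0003] turn [0.04 0.34 0.  ] rows 0.0
```

```bash
python3 -m handwheel '[0,0.0004,0,0.0003,0,0.1,0, 0,0.0008,0,0.0004,0,0.2,0, 0,0.001,0,0.0005,0,0.3,0, 0,0.001,0,0.0005,0,0.3,0, 0,0.001,0,0.0005,0,0.3,0, 0,0.001,0,0.0005,0,0.3,0]' 80
python3 -c "
from h import *
go([.5692,.0094,.067],-6.5)
print(ctrl.get_obs()['wrist_torque'])"
```

```text
t: 19.95
tool_pos: [0.5688, 0.0096, 0.0676]
tool_rot: [0.088, 1.57, -0.089]
contact_force: [-5.9, 2.1, 15.9]
opening: 0.0394
t 19.95 pos [0.5688 0.0096 0.0676] F [-5.87  2.13 15.89] op 0.0394
shift [ 0.0006 -0.0002  0.0004] turn [ 0.04 -0.07  0.02] rows 0.0
[-0.05420205  0.72671116 -0.04940156]
```

```bash
python3 -m handwheel '[0,0,0,-0.0004,0,0,0, 0,0,0,-0.0008,0,0,0, 0,0,0,-0.0008,0,0,0, 0,0,0,-0.0008,0,0,0, 0,0,0,-0.0008,0,0,0, 0,0,0,-0.0008,0,0,0]' 80
python3 -c "
from h import *
go([.5692,.0094,.067],-6.5)
print(ctrl.get_obs()['wrist_torque'])"
```

```text
t: 20.45
tool_pos: [0.5689, 0.0096, 0.0677]
tool_rot: [0.088, 1.568, -0.089]
contact_force: [-2.4, 0.6, 13.1]
opening: 0.0388
t 20.45 pos [0.5689 0.0096 0.0677] F [-2.37  0.63 13.08] op 0.0388
shift [ 0.0007 -0.0002  0.0004] turn [0.04 0.05 0.01] rows 0.0
[-0.20601004  0.29738895 -0.06134016]
```

```bash
python3 -m handwheel '[0,0.0002,0,0,0,0,0, 0,0.0002,0,0,0,0,0, 0,0.0002,0,0,0,0,0, 0,0.0002,0,0,0,0,0]'
for i in 1 2 3; do python3 -m handwheel '[0,0,0,0,0,0,0, 0,0,0,0,0,0,0, 0,0,0,0,0,0,0]' | grep -E "contact|tool_pos"; done
python3 - <<'E'
from h import *
F=[]
for n in("side","wrist","top","wrist","wrist"):
    im,D=ctrl.get_image(n);F.append(ctrl.get_obs()["contact_force"].round(1))
    if n=="wrist": cv2.imwrite("pics/wf.png",im)
    else: cv2.imwrite(f"pics/{n}f.png",im[100:260,140:340].repeat(4,0).repeat(4,1) if n=="side" else im)
print(F)
E
```

```text
t: 20.78
tool_pos: [0.5689, 0.0096, 0.0677]
tool_rot: [0.088, 1.568, -0.089]
contact_force: [-3.6, 0.4, 13.8]
opening: 0.0391
tool_pos: [0.5689, 0.0097, 0.0677]
contact_force: [-2.4, 1.0, 13.8]
tool_pos: [0.5689, 0.0096, 0.0677]
contact_force: [-2.9, 1.7, 14.4]
tool_pos: [0.5689, 0.0097, 0.0677]
contact_force: [-2.7, 1.1, 14.1]
[array([-3.7,  1.7, 14.3]), array([-2.1,  1.5, 13.8]), array([-3.5,  1.5, 14.1]), array([-3.3,  1.7, 13.2]), array([-2.9,  1.7, 13. ])]
```

View pics/sidef.png

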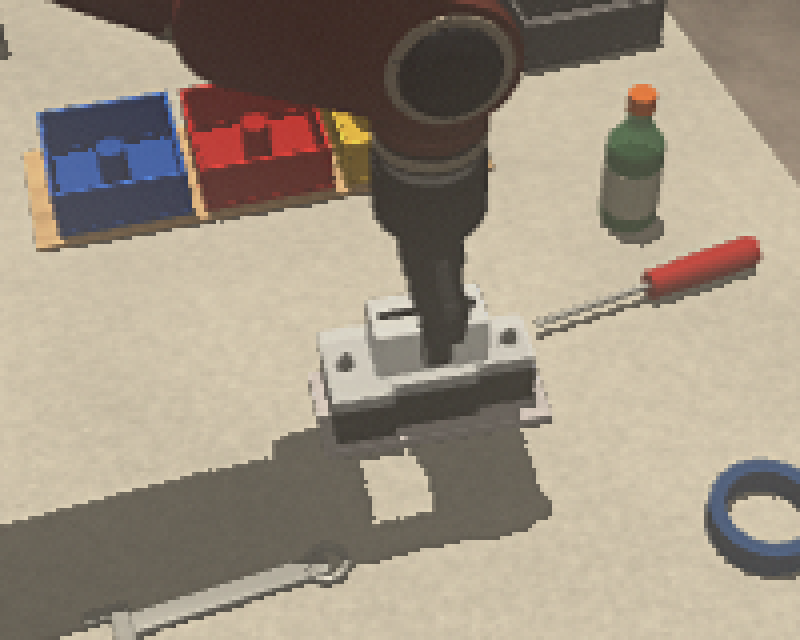

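View pics/topf.png

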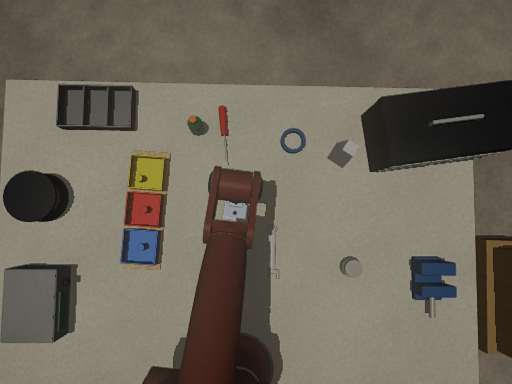

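The side view shows the halves closed, with the dowels visible in both holes ((345,360) and (508,335)). The caps stand in the blue and red bins. In the top view the other objects are where they were. The force is steady at about 14 N on the wrist, plus the part's 2 N weight on the joint. Handing in.

```bash
python3 -c "
from station import ctrl
print(ctrl.finish_job());o=ctrl.get_obs();print(o['t'],o['contact_force'],o['opening'])"
```

```text
the job is handed in; nothing more can be done
None
the job is handed in; nothing more can be done
```

The job is done and handed in at about 22 s of the 70 s allowed. The blue cap stands in the blue bin and the red cap in the red bin. The upper half is on both dowels, wide end over wide end, and the arm is still gripping it and pressing down.

- **Fit:** the TCP settled at z = 0.0677 m, which puts the underside at about 45 mm, the height of the joint face. The tool is level within about 0.1°. In the side view the halves meet with no visible gap and the dowels show in both holes.
- **Push:** the wrist reads 13–14.4 N downward and holds steady. With the part's own weight of about 2 N, that is roughly 15–16 N on the joint. The grip is set to 80 N and the opening is 39 mm.
- **Other objects:** they are where they were in the last pictures.
- **Not perfect:** a sideways force of about 3 N remains on the wrist. I did not remove it fully, because the attempt that did tilted the tool by 0.3°.
- **Disagreement between cameras:** the wrist camera read about 1.7 mm off sideways compared with the jaw-centred grasps. I corrected for this before fitting.

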